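Stand the tall lens on the rotary stage

ROBOT

A 7-joint arm with a two-finger parallel gripper is mounted at the origin on the work surface. World frame = base frame: x ahead of the robot, y to its left, z up, the work surface at z = 0. Lengths are in m, angles in rad, forces in N, time in s.
With the tool pointing down it reaches from about 0.425 to 0.925 m from the base axis. Payload 6.8 kg.
Tool frame: the origin (TCP) lies on the centre line of the jaws, within the pads' length; the fingertips stand 14 mm ahead of it and the grasp point (between the pads) lies 5 mm behind it (r.tips_ahead is the distance from the TCP to the fingertips, in m); z points along the fingers, y is the line along which they close (so a half turn about z gives the same grasp; the last joint's range is limited). The gripper opens to 85 mm and grips with 20 to 120 N. Pads are 22 mm wide; open, the fingers measure 114 mm over their backs; the gripper's body (76 mm by 85 mm) begins 54 mm behind the grasp point. The pads swing forward as they close: fully open they stand 13 mm farther back than shut.
Start: joints at [1.021, 0.477, 0.022, 1.555, -0.011, 1.109, -0.083], TCP at [0.289, -0.61, 0.245] pointing down, gripper open.
Joint ranges: [-2.96, 2.96], [-0.34, 2.1], [-1.41, 1.46], [0.24, 2.44], [-1.37, 4.51], [0.17, 1.92], [-2.96, 2.96]. Speed limits (rad/s): [2.39, 2.39, 3.14, 3.14, 3.14, 3.14, 3.14].

INTERFACE

Orientations are given as a rotation vector (axis times angle).
In Python, from bench import r, eyes gives the robot as it stands.
- The arm moves only by the tool step_arm, never from a script. Its argument "rows" is a list of rows, each a list of 6 numbers: the shift along the world's x, y, z in units of 60 cm (1.0 is 60 cm), then the turn, a rotation vector about the world's x, y, z in units of pi rad (1.0 is pi rad). In form: [[x, y, z, rx, ry, rz], ...]. A call has 1 to 5 rows; each row is the pose to reach, as a shift and turn from the pose commanded when the call began, turning the shorter way round; what a row does not reach only later rows make up. A row lasts 1/12 s, in which the tool goes at most 41.7 mm and 7.16 degrees, less where a joint would pass 70% of its speed; a pose out of reach is approached as far as the arm can. A call with a number of a shift or a turn outside -1 to 1 is refused whole. A call with a gripper value outside its range is refused whole. "jaw" is the closure, from 0 (fully open) to 1 (shut), set as the call begins (left out, the last holds). The fingers move at their own pace and stop on an object; "squeeze" is the grip in N (left out, the last holds). Time passes only in rows, so rows that repeat a pose let the fingers close. It gives the time, the measured TCP pose, the force, the opening and the grip force at its end, in the units of the state.
- r.get_obs(): the state, without advancing time (a new reading comes with each control period).
- eyes.grab_frame(name): name is "scene" or "top" or "wrist"; returns the picture (420x560x3 uint8, red, green, blue); there is no depth.
- eyes.camera_info(name): a dict with "mtx" (3x3 intrinsics, pixels), "extrinsics" (4x4, takes a point from camera to world coordinates); the wrist camera has in their place "tool_from_camera" (4x4, takes a point from camera to tool coordinates, whose origin is the TCP and whose axes are the flange's). Camera axes: x right, y down, z forward; pixel columns grow to the right and rows downward; lengths in m; the calibration is good to about 2 mm. A picture is of the moment at which its call begins: read the wrist's pose just before it. camera_info takes no time and is no camera call.
- r.hand_in(): hands the job in; it is judged then, once.
The state is a dict: "clock": time; "joints": joint angles; "qvel": joint speeds; "tau": joint torques, N m; "tcp_pos": TCP position; "orientation": TCP orientation; "contact_force": force on the tool from outside, world axes, zero at the start; "moment": the same for the moment, N m; "grip_width": finger opening in m; "gripper_force": force on a finger pad.
Only numpy, scipy, OpenCV 4.12 (cv2) and the standard library are available. Lean on these libraries where they do the work, as an engineer would, in place of code of your own. Each camera call takes 0.05 s, during which the arm holds its last target. There are 200 camera calls.

TASK

Put the tall top-heavy lens (narrow neck, wide barrel on top) on the round stage of the metal breadboard for measurement. Keep it upright all the way, lower it onto the stage before letting go, and leave it standing with its whole foot on the round stage top. Do not knock over the short lens or the slim tube standing nearby.

Things in the scene. Friction and masses are not known exactly. Their poses are not given: they have to be found in the camera images.
- tall_lens_mid (a point): Half-way up the axis (z up) of the tall lens, 90 mm above its underside; loose, 180 mm tall, 0.34-0.53 kg. From below: foot disc dia 38 x 8; neck dia 28 to 85 mm; cone to 100; heavy silver barrel dia 48 from 100 to 180, dark glass on top. Its centre of mass is 28 mm above this point: it falls if tilted 9 degrees and swings if held by the neck. Hold the barrel from above, 55 mm above this point.
- stage_top (a point): Centre of the round stage's flat top, on the surface, z up, 48 mm above the bench. Black square base 90 x 90 x 22 mm, on it a silver round table dia 70 x 14 mm; fixed on a metal breadboard 12 mm thick. A twin with a square top (64 x 64 mm, same height) beside it is not the one meant. Two black pillars at the board's corners reach 63 mm over the bench.
- short_lens_mid (a point): Point half-way up the axis of the short lens, 42.5 mm above its underside: a plain silver and black cylinder 48 mm in diameter and 85 mm tall with a dark glass front on top, standing loose on the bench. To be left standing.
- slim_tube_mid (a point): Point half-way up the axis of the slim tube, 60 mm above its underside: a silver tube 28 mm in diameter and 120 mm tall on a foot disc of 48 mm, standing loose on the bench. To be left standing.
Things that resemble listed ones, but are neither listed nor needed, are in the scene too. Leave any orange look-alike of the part that bears tall_lens_mid alone.

How it is judged:
On the way:
1. the tall lens is lowered upright (within 11 degrees) onto the round stage while still held (its foot within 10 mm of the stage top and its axis within 16 mm of the stage's centre) (contact force between tall_lens and the fingers above 0.5 N and horizontal distance between tall_lens_mid and stage_top below 0.016 m and z of tall_lens_mid in the frame of stage_top below 0.1 m and angle between tall_lens_mid's own z axis and vertical below 0.2 rad), for 0.05 s.
At the end, for the whole second after the job is handed in: The tall lens stands at rest, let go, on the round stage, upright (within about 6 degrees) with its foot on the stage top (within 5 mm in height) and its axis within 16 mm of the stage's centre, so that the whole foot is on the stage (horizontal distance between tall_lens_mid and stage_top below 0.016 m and z of tall_lens_mid in the frame of stage_top between 0.085 and 0.095 m and angle between tall_lens_mid's own z axis and vertical below 0.1 rad and linear speed of tall_lens below 0.02 m/s); the robot touches nothing.
It fails at once if the tall lens is tilted by more than 30 degrees or falls over (angle between tall_lens_mid's own z axis and vertical above 0.52 rad).
It fails at once if the short lens is knocked over (angle between short_lens_mid's own z axis and vertical above 0.52 rad).
It fails at once if the slim tube is knocked over (angle between slim_tube_mid's own z axis and vertical above 0.52 rad).
It also fails if it takes over 54 s, if anything falls off the work surface, if the arm or the gripper's body presses on something with over 40 N, if the wrist force passes 120 N, or if a joint passes its speed limit or range.

## Working session

There is one attempt and no reset: what is moved stays moved. The work goes in short steps, Python scripts to look and compute and a tool call to move; the robot and the scene stay as the last step left them, time stands still between calls to the robot, and variables do not carry over. Pictures are saved under pics/ and viewed, at most 10 in all, crops included, and the job is handed in when it is done.

Besides the shell and the picture viewer there is one more tool, called after "Emit:" as name(argument=value, ...) on one line, values as JSON. step_arm: Moves the arm, as the interface text tells. Shifts and turns lie within -1 to 1; 1 stands for 60 cm of shift or pi rad of turn. Its arguments: {"type":"object","properties":{"rows":{"type":"array"},"jaw":{"type":"number"},"squeeze":{"type":"number"}},"required":["rows"]}

```bash
mkdir -p pics; python3 - <<'E'
from bench import r, eyes
import cv2, numpy as np
for n in ("scene","top"):
    im=eyes.grab_frame(n); cv2.imwrite(f"pics/{n}0.png",im[:,:,::-1])
    c=eyes.camera_info(n); print(n,np.round(c["mtx"],1).tolist(),np.round(c["extrinsics"],3).tolist())
print(np.round(eyes.camera_info("wrist")["tool_from_camera"],3).tolist())
o=r.get_obs(); print(o["clock"],o["tcp_pos"],o["orientation"],o["grip_width"])
E
```

```text
scene [[455.3, 0.0, 284.6], [0.0, 455.3, 208.3], [0.0, 0.0, 1.0]] [[-0.741, 0.405, -0.536, 0.997], [0.672, 0.447, -0.591, 0.528], [-0.0, -0.798, -0.603, 0.601], [0.0, 0.0, 0.0, 1.0]]
top [[418.3, 0.0, 276.5], [0.0, 418.3, 208.1], [0.0, 0.0, 1.0]] [[-0.023, -0.991, 0.133, 0.42], [-1.0, 0.022, -0.014, 0.032], [0.011, -0.134, -0.991, 0.964], [0.0, 0.0, 0.0, 1.0]]
[[0.001, -0.961, -0.277, 0.07], [1.0, 0.001, -0.0, -0.0], [0.0, -0.277, 0.961, -0.128], [0.0, 0.0, 0.0, 1.0]]
0.1 [ 0.28831611 -0.60974019  0.24440889] [-3.06370424e+00 -6.87885144e-01  7.94290870e-04] 0.08516198709150517
```

View pics/scene0.png

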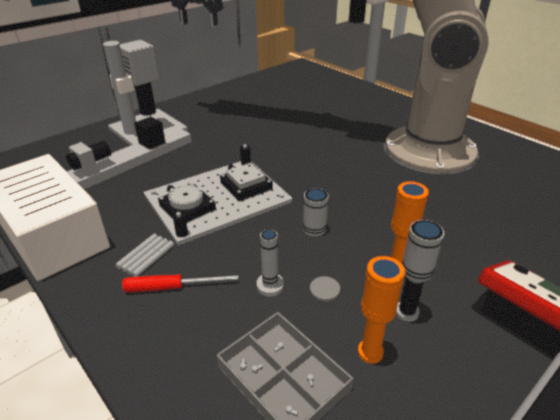

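View pics/top0.png

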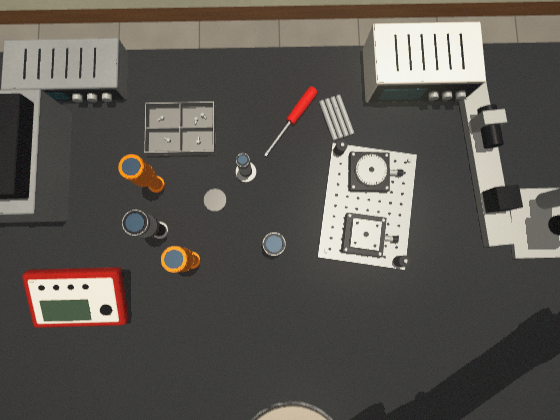

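The top view shows the round stage at about (372,169). The tall lens's glass is at (135,222) and its foot near (160,230), between orange look-alikes at (132,167) and (175,259). The short lens is at (274,244) and the slim tube at (243,165). In the scene view, the tall lens's glass is at (426,231) and the round stage at (186,196).

```bash
cat > h.py <<'E'
from bench import r, eyes
import cv2, numpy as np
from scipy.spatial.transform import Rotation as R
def cam(n):
    c=eyes.camera_info(n)
    if n!="wrist": return c["mtx"],np.array(c["extrinsics"])
    o=r.get_obs(); T=np.eye(4); T[:3,:3]=R.from_rotvec(o["orientation"]).as_matrix(); T[:3,3]=o["tcp_pos"]
    return c["mtx"],T@np.array(c["tool_from_camera"])
def hit(M,T,u,v,z):
    d=T[:3,:3]@np.linalg.solve(M,[u,v,1]); p=T[:3,3]
    return (p+d*(z-p[2])/d[2])
def blob(mask,u,v,rad):
    "ellipse of the blob nearest to (u,v), within rad"
    w=np.zeros_like(mask); cv2.circle(w,(u,v),rad,255,-1)
    cs,_=cv2.findContours(mask&w,cv2.RETR_EXTERNAL,cv2.CHAIN_APPROX_NONE)
    c=max(cs,key=cv2.contourArea); return cv2.fitEllipse(cv2.convexHull(c))
E
python3 - <<'E'
from h import *
for n,pts in (("top",dict(tall=(135,222,.18),stage=(372,169,.048),sq=(365,234,.048),short=(274,244,.085),tube=(242,158,.12),orA=(132,165,.18),orB=(174,258,.18))),("scene",dict(tall=(426,231,.18),stage=(186,196,.048),short=(316,195,.085),tube=(269,235,.12)))):
    im=cv2.imread(f"pics/{n}0.png"); M,T=cam(n); hsv=cv2.cvtColor(im,cv2.COLOR_BGR2HSV)
    glass=cv2.inRange(hsv,(98,70,50),(120,255,255)); br=cv2.inRange(hsv,(0,0,110),(179,90,255))
    for k,(u,v,z) in pts.items():
        m=br if k in("stage","sq") else glass
        try:
            e=blob(m,u,v,25 if k=="stage" else 22); print(n,k,np.round(e[0],1),np.round(e[1],1),np.round(hit(M,T,*e[0],z),4))
        except Exception as ex: print(n,k,"raw",np.round(hit(M,T,u,v,z),4),str(ex)[:40])
E
```

```text
top tall [134.2 222.1] [17.5 18.4] [0.505  0.2884 0.18  ]
top stage [371.1 169.1] [31.2 32.1] [ 0.6269 -0.1953  0.048 ]
top sq [366.3 233.6] [34.9 43. ] [ 0.4825 -0.177   0.048 ]
top short raw [0.4626 0.0266 0.085 ] max() iterable argument is empty
top tube raw [0.6397 0.089  0.12  ] max() iterable argument is empty
top orA [130.5 166. ] [15.9 17.3] [0.6128 0.2978 0.18  ]
top orB [170.6 262.5] [3.4 8.7] [0.4282 0.2196 0.18  ]
scene tall [426.6 229.3] [15.5 25.9] [0.5045 0.2906 0.18  ]
scene stage [186.7 190.2] [28.6 52.2] [ 0.6169 -0.2011  0.048 ]
scene short [316.  194.5] [10.3 18.4] [0.4628 0.0303 0.085 ]
scene tube [268.3 234.3] [ 7.4 11.7] [0.6364 0.0908 0.12  ]
```

```bash
python3 - <<'E'
from h import *
M,T=cam("scene")
for u,v,z in((188,137,.01),(165,115,.03),(105,45,.25),(156,45,.25),(155,75,.2),(70,165,.02)): print(u,v,np.round(hit(M,T,u,v,z),3))
M,T=cam("top")
for u,v,z in((174,258,.18),(515,255,.02),(490,243,.02),(500,200,.1),(490,115,.2),(541,215,.25)): print("top",u,v,np.round(hit(M,T,u,v,z),3))
E
```

```text
188 137 [ 0.45  -0.465  0.01 ]
165 115 [ 0.446 -0.588  0.03 ]
105 45 [ 0.566 -0.598  0.25 ]
156 45 [ 0.474 -0.514  0.25 ]
155 75 [ 0.515 -0.463  0.2  ]
70 165 [ 0.749 -0.519  0.02 ]
top 174 258 [0.436 0.213 0.18 ]
top 515 255 [ 0.429 -0.517  0.02 ]
top 490 243 [ 0.457 -0.463  0.02 ]
top 500 200 [ 0.543 -0.451  0.1  ]
top 490 115 [ 0.694 -0.391  0.2  ]
top 541 215 [ 0.494 -0.436  0.25 ]
```

Emit:
step_arm(rows=[[0.027,0.333,0.02,0,0,0],[0.027,0.333,0.02,0,0,0],[0.027,0.333,0.02,0,0,0],[0.027,0.333,0.02,0,0,0],[0.027,0.333,0.02,0,0,0]], jaw=0, squeeze=40)

```text
clock: 0.52
tcp_pos: [0.3047, -0.4072, 0.2569]
orientation: [-3.064, -0.69, 0.001]
contact_force: [1.0, 0.5, -0.3]
grip_width: 0.0852
gripper_force: 0.0
```

Emit:
step_arm(rows=[[0.142,0.312,0,0,0,0],[0.142,0.312,0,0,0,0],[0.142,0.312,0,0,0,0],[0.142,0.312,0,0,0,0],[0.142,0.312,0,0,0,0]])

```text
clock: 0.93
tcp_pos: [0.3903, -0.2209, 0.2573]
orientation: [3.065, 0.689, -0.0]
contact_force: [1.1, -0.3, -0.1]
grip_width: 0.0854
gripper_force: 0.0
```

Emit:
step_arm(rows=[[0.083,0.33,0,0,0,0],[0.083,0.33,0,0,0,0],[0.083,0.33,0,0,0,0],[0.083,0.33,0,0,0,0],[0.083,0.33,0,0,0,0]])

```text
clock: 1.35
tcp_pos: [0.4397, -0.0226, 0.2574]
orientation: [3.065, 0.69, 0.0]
contact_force: [1.9, -1.2, 0.0]
grip_width: 0.0852
gripper_force: 0.0
```

Emit:
step_arm(rows=[[0.05,0.3,0.05,0,0,0],[0.05,0.3,0.05,0,0,0],[0.05,0.3,0.05,0,0,0],[0.05,0.3,0.05,0,0,0],[0.05,0.3,0.05,0,0,0]])

```text
clock: 1.77
tcp_pos: [0.4697, 0.1608, 0.2884]
orientation: [-3.061, -0.697, -0.003]
contact_force: [0.8, -0.5, 0.6]
grip_width: 0.0854
gripper_force: 0.0
```

Next I move above the lens at (0.505, 0.289).

Emit:
step_arm(rows=[[0.058,0.213,0,0,0,0],[0.058,0.213,0,0,0,0],[0.058,0.213,0,0,0,0],[0.058,0.213,0,0,0,0],[0.058,0.213,0,0,0,0]])

```text
clock: 2.18
tcp_pos: [0.5038, 0.2862, 0.2866]
orientation: [-3.061, -0.696, 0.002]
contact_force: [0.1, -0.7, -0.3]
grip_width: 0.0856
gripper_force: 0.0
```

```bash
python3 - <<'E'
from h import *
M,T=cam("wrist"); im=eyes.grab_frame("wrist")[:,:,::-1].copy(); cv2.imwrite("pics/w1.png",im)
o=r.get_obs(); print(o["tcp_pos"],o["orientation"],np.abs(o["qvel"]).max(),np.round(o["joints"],2))
p=np.linalg.inv(T)@[.505,.289,.18,1]; q=M@p[:3]; u,v=(q[:2]/q[2]).astype(int); print("expected",u,v)
hsv=cv2.cvtColor(im,cv2.COLOR_BGR2HSV)
m=cv2.inRange(hsv,(98,70,40),(120,255,255))
e=blob(m,u,v,90); print(e,hit(M,T,*e[0],.18))
E
```

```text
[0.50403498 0.28355691 0.2865358 ] [-3.06417502e+00 -6.92203538e-01  2.49017924e-03] 0.038195818719751286 [-0.15  0.34 -0.59  1.71  0.21  1.15 -1.93]
expected 273 211
((273.30987548828125, 213.59844970703125), (46.488826751708984, 47.882450103759766), 94.6971664428711) [0.5037417  0.28870843 0.18      ]
```

View pics/w1.png

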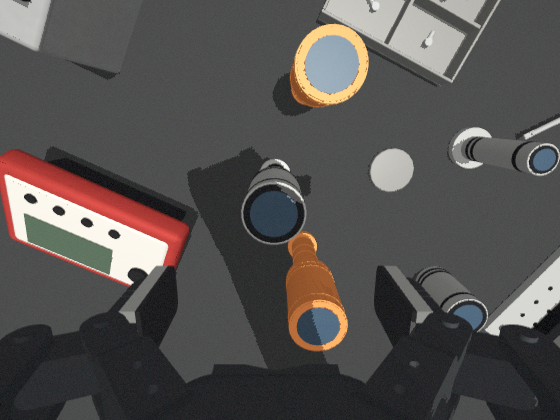

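The wrist view shows the lens glass at (273,213). The orange look-alikes are at (332,65) and (318,325), clear of the finger line. I'll shift 5 mm in y and descend.

Emit:
step_arm(rows=[[0,0.008,0,0,0,0],[0,0.008,-0.04,0,0,0],[0,0.008,-0.08,0,0,0],[0,0.008,-0.1,0,0,0],[0,0.008,-0.1,0,0,0]])

```text
clock: 2.65
tcp_pos: [0.5034, 0.2845, 0.2245]
orientation: [3.063, 0.685, -0.008]
contact_force: [-0.7, 0.2, -0.1]
grip_width: 0.0853
gripper_force: 0.0
```

Emit:
step_arm(rows=[[0,0,-0.03,0,0,0],[0,0,-0.07,0,0,0],[0,0,-0.11,0,0,0],[0,0,-0.145,0,0,0],[0,0,-0.145,0,0,0]])

```text
clock: 3.07
tcp_pos: [0.5033, 0.2852, 0.1377]
orientation: [3.063, 0.686, -0.008]
contact_force: [0.6, -0.6, 0.3]
grip_width: 0.0854
gripper_force: 0.0
```

```bash
python3 - <<'E'
from h import *
M,T=cam("wrist"); im=eyes.grab_frame("wrist")[:,:,::-1].copy(); cv2.imwrite("pics/w2.png",im)
o=r.get_obs(); print(o["tcp_pos"],o["orientation"],o["contact_force"])
p=np.linalg.inv(T)@[.504,.289,.18,1]; q=M@p[:3]; u,v=(q[:2]/q[2]).astype(int); print("expected",u,v)
m=cv2.inRange(cv2.cvtColor(im,cv2.COLOR_BGR2HSV),(98,70,40),(120,255,255))
e=blob(m,u,v,150); print(e,hit(M,T,*e[0],.18))
E
```

```text
[0.50418733 0.28612554 0.13972537] [ 3.06429809  0.68655912 -0.00415926] [-0.08949168 -0.76256675  1.2484682 ]
expected 266 348
((267.0286865234375, 339.9526062011719), (78.839111328125, 119.86611938476562), 88.88715362548828) [0.50699575 0.29020037 0.18      ]
```

View pics/w2.png

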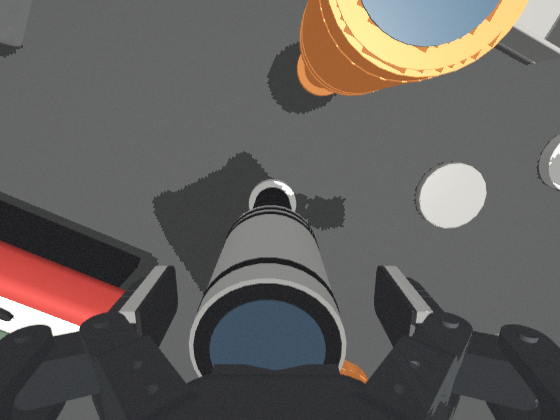

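The barrel is centred near column 267 between fingers centred near 275. I'll correct by 3 mm, then close gradually.

Emit:
step_arm(rows=[[-0.002,0.005,0,0,0,0],[-0.002,0.005,0,0,0,0],[-0.002,0.005,0,0,0,0],[-0.002,0.005,0,0,0,0],[-0.002,0.005,0,0,0,0]], jaw=0.35)

```text
clock: 3.53
tcp_pos: [0.5039, 0.2906, 0.1412]
orientation: [-3.065, -0.688, -0.002]
contact_force: [0.1, 0.2, 0.0]
grip_width: 0.0557
gripper_force: 0.0
```

Emit:
step_arm(rows=[[0,0,0,0,0,0],[0,0,0,0,0,0],[0,0,0,0,0,0],[0,0,0,0,0,0],[0,0,0,0,0,0]], jaw=0.41)

```text
clock: 3.95
tcp_pos: [0.5035, 0.2903, 0.1403]
orientation: [3.065, 0.688, 0.0]
contact_force: [0.8, -0.4, 0.6]
grip_width: 0.0504
gripper_force: 0.3
```

Emit:
step_arm(rows=[[0,0,0,0,0,0],[0,0,0,0,0,0],[0,0,0,0,0,0],[0,0,0,0,0,0],[0,0,0,0,0,0]], jaw=0.6, squeeze=45)

```text
clock: 4.37
tcp_pos: [0.5038, 0.2901, 0.1405]
orientation: [3.065, 0.688, 0.001]
contact_force: [0.6, -2.9, 4.0]
grip_width: 0.0469
gripper_force: 46.2
```

Emit:
step_arm(rows=[[0,0,0.01,0,0,0],[0,0,0.025,0,0,0],[0,0,0.045,0,0,0],[0,0,0.07,0,0,0],[0,0,0.1,0,0,0]])

```text
clock: 4.78
tcp_pos: [0.5026, 0.2904, 0.2009]
orientation: [-3.065, -0.689, 0.003]
contact_force: [-0.5, 0.5, -3.8]
grip_width: 0.0471
gripper_force: 46.9
```

Emit:
step_arm(rows=[[0,0,0.035,0,0,0],[0,0,0.07,0,0,0],[0,0,0.105,0,0,0],[0,0,0.13,0,0,0],[0,0,0.14,0,0,0]])

```text
clock: 5.2
tcp_pos: [0.5038, 0.2917, 0.2878]
orientation: [-3.063, -0.689, -0.006]
contact_force: [0.7, 0.9, -3.1]
grip_width: 0.0472
gripper_force: 47.0
```

```bash
python3 - <<'E'
from h import *
im=eyes.grab_frame("scene")[:,:,::-1]; cv2.imwrite("pics/s2.png",im)
o=r.get_obs(); print(o["tcp_pos"],o["orientation"],o["contact_force"],o["gripper_force"])
E
```

```text
[0.5039386  0.2915656  0.28757941] [-3.06343591 -0.68868827 -0.00657496] [ 0.96928107  0.66275365 -2.50109923] 46.99454605579376
```

View pics/s2.png

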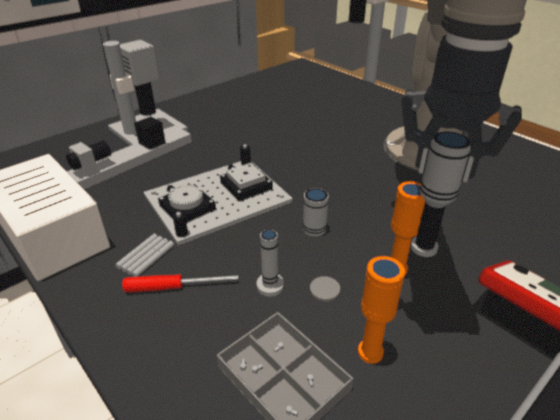

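The lens hangs upright, glass at (451,145) and foot at (426,245); everything else still stands. I'll carry it between the short lens and the slim tube.

Emit:
step_arm(rows=[[0.005,-0.02,0.005,0,0,0],[0.015,-0.055,0.01,0,0,0],[0.025,-0.1,0.01,0,0,0],[0.038,-0.15,0.01,0,0,0],[0.051,-0.2,0.01,0,0,0]])

```text
clock: 5.67
tcp_pos: [0.5334, 0.1682, 0.289]
orientation: [3.065, 0.689, -0.004]
contact_force: [1.1, -0.7, -3.9]
grip_width: 0.0468
gripper_force: 47.1
```

Emit:
step_arm(rows=[[0.013,-0.05,0,0,0,0],[0.026,-0.1,0,0,0,0],[0.038,-0.15,0,0,0,0],[0.05,-0.2,0,0,0,0],[0.063,-0.25,0,0,0,0]])

```text
clock: 6.08
tcp_pos: [0.5709, 0.0178, 0.289]
orientation: [-3.065, -0.688, 0.004]
contact_force: [-0.1, 0.5, -3.9]
grip_width: 0.0469
gripper_force: 47.1
```

Emit:
step_arm(rows=[[0.012,-0.045,0,0,0,0],[0.022,-0.085,0,0,0,0],[0.03,-0.115,0,0,0,0],[0.035,-0.135,0,0,0,0],[0.035,-0.135,0,0,0,0]])

```text
clock: 6.5
tcp_pos: [0.5923, -0.065, 0.2889]
orientation: [3.066, 0.68, -0.004]
contact_force: [-0.9, -0.1, -5.0]
grip_width: 0.0473
gripper_force: 47.2
```

```bash
python3 - <<'E'
from h import *
o=r.get_obs(); print(o["tcp_pos"],o["orientation"],o["contact_force"],o["gripper_force"])
M,T=cam("wrist"); im=eyes.grab_frame("wrist")[:,:,::-1].copy(); cv2.imwrite("pics/w3.png",im)
p=np.linalg.inv(T)@[.627,-.195,.048,1]; q=M@p[:3]; print("stage expected",q[:2]/q[2])
p=np.linalg.inv(T)@np.r_[o["tcp_pos"]+[0,0,.04],1]; q=M@p[:3]; print("glass expected",q[:2]/q[2])
E
```

```text
[ 0.59232013 -0.06503729  0.28889052] [ 3.06611557  0.68015526 -0.00411181] [-0.94848223 -0.13976825 -4.96651599] 47.172001004219055
stage expected [391.85844984 200.65838171]
glass expected [276.80799063 349.63238678]
```

View pics/w3.png

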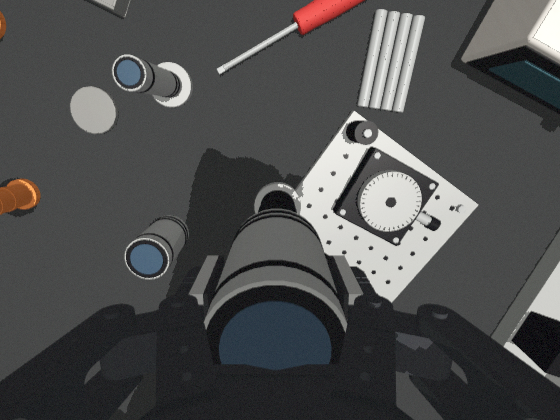

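The wrist view shows the round dial stage at about (390,201). The lens's foot is at (278,200) and its glass centred near (275,348), as expected.

```bash
python3 - <<'E'
from h import *
o=r.get_obs(); M,T=cam("wrist"); im=cv2.imread("pics/w3.png")
g=cv2.inRange(cv2.cvtColor(im,cv2.COLOR_BGR2HSV),(0,0,120),(179,90,255))
w=np.zeros_like(g); cv2.circle(w,(390,201),38,255,-1); g=cv2.morphologyEx(g&w,cv2.MORPH_OPEN,np.ones((7,7)))
n,l,s,c=cv2.connectedComponentsWithStats(g); k=l[190,385]; cs,_=cv2.findContours((l==k).astype(np.uint8),0,1)
e=cv2.fitEllipse(cv2.convexHull(cs[0])); print(e)
h=hit(M,T,*e[0],.048); print(h,"tcp->stage",h-o["tcp_pos"],"units",(h-o["tcp_pos"])/.6)
q=M@(np.linalg.inv(T)@np.r_[o["tcp_pos"][:2],.1565,1])[:3]; print("foot top expected",q[:2]/q[2])
E
```

```text
((390.2867736816406, 200.7737274169922), (56.766048431396484, 63.596214294433594), 60.017181396484375)
[ 0.62634433 -0.19030816  0.048     ] tcp->stage [ 0.034166   -0.12800301 -0.24117276] units [ 0.05694334 -0.21333835 -0.4019546 ]
foot top expected [276.18855436 205.54263432]
```

Emit:
step_arm(rows=[[0.01,-0.04,0,0,0,0],[0.024,-0.09,0,0,0,0],[0.038,-0.14,0,0,0,0],[0.05,-0.185,0,0,0,0],[0.057,-0.212,0,0,0,0]])

```text
clock: 6.97
tcp_pos: [0.627, -0.1899, 0.2897]
orientation: [3.065, 0.687, -0.001]
contact_force: [-0.2, -0.0, -2.6]
grip_width: 0.0467
gripper_force: 47.5
```

Emit:
step_arm(rows=[[0,0,-0.02,0,0,0],[0,0,-0.055,0,0,0],[0,0,-0.09,0,0,0],[0,0,-0.12,0,0,0],[0,0,-0.14,0,0,0]])

```text
clock: 7.38
tcp_pos: [0.6259, -0.1849, 0.2038]
orientation: [-3.061, -0.692, 0.004]
contact_force: [-0.1, -0.3, -4.9]
grip_width: 0.047
gripper_force: 47.5
```

```bash
python3 - <<'E'
from h import *
o=r.get_obs(); print(o["tcp_pos"],o["orientation"],o["contact_force"],o["gripper_force"])
a=eyes.grab_frame("scene")[:,:,::-1]; b=eyes.grab_frame("top")[:,:,::-1]
a=cv2.resize(a[90:290,80:280],(400,400)); b=cv2.resize(b[90:290,280:480],(400,400))
cv2.imwrite("pics/s3.png",np.hstack([a,b]))
E
```

```text
[ 0.62588471 -0.18485644  0.20376052] [-3.06131379 -0.69215304  0.0040491 ] [-0.12892232 -0.25249671 -4.89775351] 47.549071311950684
```

View pics/s3.png

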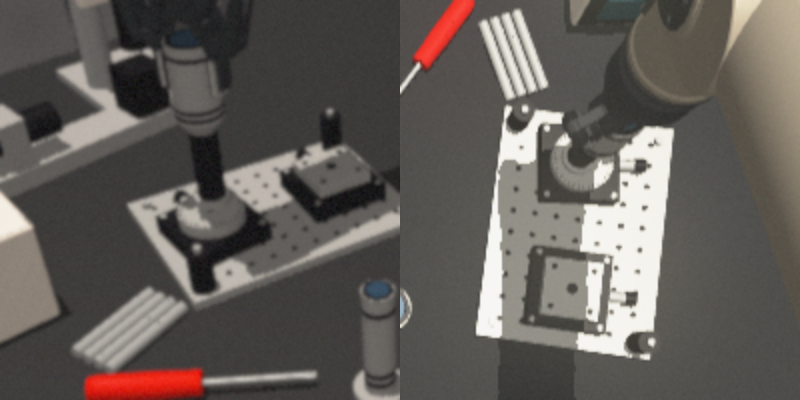

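The close-up shows the foot over the middle of the round table, about 15 mm above it, with the lens upright. I'll lower slowly with a small y trim.

Emit:
step_arm(rows=[[0,-0.006,-0.006,0,0,0],[0,-0.006,-0.012,0,0,0],[0,-0.006,-0.018,0,0,0],[0,-0.006,-0.022,0,0,0],[0,-0.006,-0.024,0,0,0]])

```text
clock: 7.9
tcp_pos: [0.6271, -0.1914, 0.192]
orientation: [3.065, 0.688, 0.0]
contact_force: [0.5, -0.0, -4.2]
grip_width: 0.0473
gripper_force: 47.4
```

Emit:
step_arm(rows=[[0,0,-0.001,0,0,0],[0,0,-0.002,0,0,0],[0,0,-0.003,0,0,0],[0,0,-0.004,0,0,0],[0,0,-0.004,0,0,0]])

```text
clock: 8.32
tcp_pos: [0.627, -0.1914, 0.1895]
orientation: [3.065, 0.688, 0.0]
contact_force: [-0.0, 0.1, -3.6]
grip_width: 0.0471
gripper_force: 47.4
```

Emit:
step_arm(rows=[[0,0,-0.001,0,0,0],[0,0,-0.002,0,0,0],[0,0,-0.002,0,0,0],[0,0,-0.002,0,0,0],[0,0,-0.002,0,0,0]])

```text
clock: 8.73
tcp_pos: [0.6272, -0.1914, 0.1886]
orientation: [3.065, 0.688, 0.001]
contact_force: [-0.7, -0.0, -1.9]
grip_width: 0.0472
gripper_force: 47.6
```

Emit:
step_arm(rows=[[0,0,-0.001,0,0,0],[0,0,-0.0015,0,0,0],[0,0,-0.0015,0,0,0],[0,0,-0.0015,0,0,0],[0,0,-0.0015,0,0,0]])

```text
clock: 9.15
tcp_pos: [0.6275, -0.1913, 0.1886]
orientation: [3.065, 0.688, 0.002]
contact_force: [-1.3, 0.5, 5.0]
grip_width: 0.0476
gripper_force: 48.1
```

Contact is made: the vertical force turned to +5 N. I'll check the centring before letting go.

```bash
python3 - <<'E'
from h import *
M,T=cam("wrist"); w=eyes.grab_frame("wrist")[:,:,::-1]; a=eyes.grab_frame("scene")[:,:,::-1]
cv2.imwrite("pics/s4.png",np.hstack([cv2.resize(a[100:250,110:260],(400,400),interpolation=cv2.INTER_CUBIC),cv2.resize(w[70:370,130:430],(400,400))]))
E
```

```text
(no output)
```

View pics/s4.png

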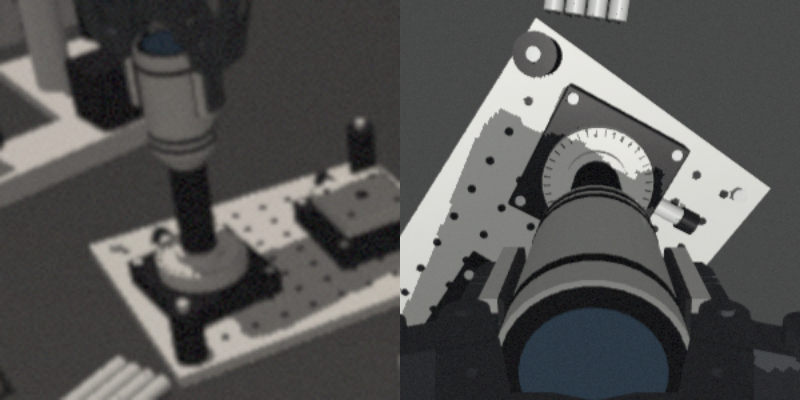

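The foot sits concentric on the dial (neck at column 597, dial centred at 598 in the right half). Releasing gently now.

Emit:
step_arm(rows=[[0,0,0,0,0,0],[0,0,0,0,0,0],[0,0,0,0,0,0],[0,0,0,0,0,0],[0,0,0,0,0,0]], jaw=0.38, squeeze=20)

```text
clock: 9.67
tcp_pos: [0.627, -0.1915, 0.1873]
orientation: [3.065, 0.688, -0.0]
contact_force: [-0.2, -0.2, 0.1]
grip_width: 0.0524
gripper_force: 0.0
```

Emit:
step_arm(rows=[[0,0,0,0,0,0],[0,0,0,0,0,0],[0,0,0,0,0,0],[0,0,0,0,0,0],[0,0,0,0,0,0]], jaw=0)

```text
clock: 10.08
tcp_pos: [0.627, -0.1914, 0.1874]
orientation: [-3.065, -0.688, 0.0]
contact_force: [-0.4, 0.9, 0.6]
grip_width: 0.0856
gripper_force: 0.0
```

Emit:
step_arm(rows=[[0,0,0.02,0,0,0],[0,0,0.05,0,0,0],[0,0,0.09,0,0,0],[0,0,0.14,0,0,0],[0,0,0.18,0,0,0]])

```text
clock: 10.5
tcp_pos: [0.6273, -0.1913, 0.2984]
orientation: [3.065, 0.688, 0.003]
contact_force: [0.6, -0.1, 0.4]
grip_width: 0.0852
gripper_force: 0.0
```

```bash
python3 - <<'E'
from h import *
a=eyes.grab_frame("scene")[:,:,::-1]; cv2.imwrite("pics/s5.png",a); M,T=cam("wrist"); im=eyes.grab_frame("wrist")[:,:,::-1].copy()
o=r.get_obs(); print(o["tcp_pos"],o["grip_width"],o["contact_force"])
q=M@(np.linalg.inv(T)@[.627,-.192,.228,1])[:3]; u,v=(q[:2]/q[2]).astype(int)
e=blob(cv2.inRange(cv2.cvtColor(im,cv2.COLOR_BGR2HSV),(98,70,40),(120,255,255)),int(u),int(v),150); print(u,v,e,hit(M,T,*e[0],.228))
E
```

```text
[ 0.62953499 -0.1915445   0.30179536] 0.08548580566127359 [ 0.52568261  0.19428573 -0.43916969]
274 233 ((275.3166809082031, 232.21226501464844), (50.7575569152832, 53.53629684448242), 88.23664093017578) [ 0.62786764 -0.19230957  0.228     ]
```

View pics/s5.png

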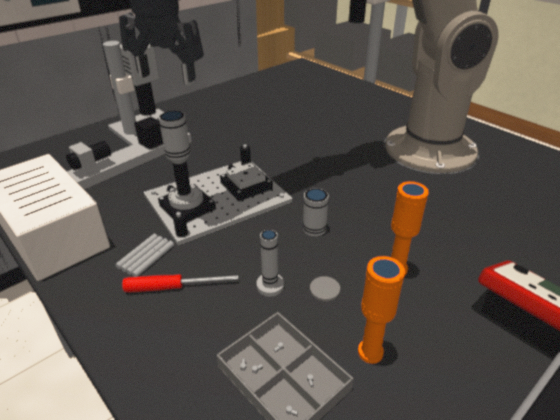

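The lens stands upright on the round stage, glass at (174,118) and foot at (183,198). The gripper is clear above it and everything else is still standing.

```bash
python3 -c "
from bench import r
print(r.hand_in())"
```

```text
the job is handed in; nothing more can be done
None
```

The tall lens stands upright, released and centred on the round stage, with the short lens and slim tube still standing; I handed the job in at about 10.6 s of the 54 s limit, and hand-in returned no verdict.

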